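Find the loose hold-down bolt on an inlay jig and hold its bracket open

ROBOT

A 6-joint arm with a two-finger parallel gripper is mounted at the origin on the work surface. World frame = base frame: x ahead of the robot, y to its left, z up, the work surface at z = 0. Lengths are in m, angles in rad, forces in N, time in s.
With the tool pointing down it reaches from about 0.325 to 0.9 m from the base axis. Payload 6.1 kg.
Tool frame: the origin (TCP) lies between the finger pads; the fingertips stand 22 mm ahead of it and the grasp point (between the pads) lies 3 mm ahead of it; z points along the fingers, y is the line along which they close (so a half turn about z gives the same grasp; the last joint's range is limited). The gripper opens to 87 mm and grips with 3 to 60 N. Pads are 19 mm wide; open, the fingers measure 117 mm over their backs; the gripper's body (75 mm by 190 mm) begins 51 mm behind the grasp point.
Start: joints at [0.978, 0.22, 1.526, -0, 1.395, -0.126], TCP at [0.281, 0.558, 0.245] pointing down, gripper open.
Joint ranges: [-2.98, 2.98], [-0.91, 2.08], [0.09, 2.57], [-1.24, 4.39], [0.2, 2.65], [-2.68, 2.68]. Speed limits (rad/s): [2.57, 2.57, 3.01, 3.14, 3.14, 3.14].

INTERFACE

Orientations are given as a 3x3 rotation matrix whose columns are the frame's x, y, z axes.
In Python, from station import env gives the robot as it stands.
- The arm moves only by the shell command python3 nudge.py [FORCE], which reads ROWS from standard input. ROWS is a JSON list that holds a single list of rows (three levels of brackets), with 1 to 12 rows, each of 7 numbers: dx, dy, dz in mm, then a rotation vector rx, ry, rz in units of 0.05 rad, then the finger opening in m; each row is the pose to reach, as a shift and turn from the pose commanded when the command began, along the tool's axes at that moment; what a row does not reach only later rows make up. A row lasts 1/12 s, in which the tool goes at most 0.0417 m and 0.125 rad, less where a joint would pass 70% of its speed; a pose out of reach is approached as far as the arm can. The fingers move at their own pace and stop on an object; FORCE is the grip in N (left out, the last holds). Time passes only in rows, so rows that do not move let the fingers close. It prints the time, the measured TCP pose, the force, the opening and the grip force at its end. Input that does not fit is refused with a message, and nothing moves.
- env.get_obs(): the state, without advancing time (a new reading comes with each control period).
- env.camera(name): name is "scene" or "top" or "wrist"; returns a dict with "frame" (480x640x3 uint8, blue, green, red), "mtx" (3x3 intrinsics, pixels), "T" (4x4, takes a point from camera to world coordinates). Camera axes: x right, y up, looking along -z (the intrinsics and any distortion apply to the point x, -y, -z); pixel columns grow to the right and rows downward; lengths in m; the calibration is good to about 2 mm. A picture is of the moment at which its call begins. There is no depth.
- env.sign_off(): hands the job in; it is judged then, once.
The state is a dict: "time_s": time; "q": joint angles; "qvel": joint speeds; "effort": joint torques, N m; "position": TCP position; "eef_rot": TCP orientation; "ft_force": force on the tool from outside, world axes, zero at the start; "moment": the same for the moment, N m; "opening": finger opening in m; "grip_force": force on a finger pad.
Only numpy, scipy, OpenCV 4.12 (cv2) and the standard library are available. Lean on these libraries where they do the work, as an engineer would, in place of code of your own. Each camera call takes 0.05 s, during which the arm holds its last target. There are 200 camera calls.

TASK

One of the three hold-down bolts on the lacquer-board jig has worked loose and is to be replaced. First lock the side stop by turning its clamp knob clockwise until it is tight, so that the board cannot slip; then tap the bolt heads gently to find the one that sinks, and lift only that bolt's sprung bracket, at least halfway to upright (45 degrees). Finish while still holding the bracket up, steady, with the other two brackets shut and the board and everything lying about left where it was.

Things in the scene. Friction and masses are not known exactly. Their poses are not given: they have to be found in the camera images.
- jig: Fixed plywood jig for a lacquer board, bed 275 x 420 x 18 mm, flat on the bench. Origin at bench height under the middle bracket's nose; x points away over the bed to the row of three hinges (x +107 mm), y to the left, z up. Bed x -140 to +135, y -245 to +175 mm. Wooden fence at y +151 to +167 mm, top 40 mm above the bench.
- board: Loose black lacquered board 195 x 300 x 12 mm (0.55 kg) with an eggshell inlay, lying on the jig's bed. Origin at the centre of its underside (jig x -22, y 0, z 18 mm); its top is 30 mm above the bench.
- side_stop (a joint): Aluminium side stop (98 x 70 x 20 mm, top 39 mm above the bench) that bears on the board's right edge and slides in jig -y between two guides. Value in m: 0 against the board (1 mm play), growing to 0.03 as it slides away to the right. It slides with about 1 N while its clamp knob is free and holds over 20 N when the knob is tight.
- clamp_knob (a joint): Black T-shaped clamp knob on top of the side stop, turning about a vertical axis. Value in rad: starts between 0 and 0.3 (free); grows turning clockwise seen from above; bites at about 1.0, tight against its end stop at 1.4. It takes 0.12 N m, up to 0.2 at the end, and stays where it is left.
- knob_grip (a point): Point on the clamp knob's axis in the middle of its grip bar, 66 mm above the bench (jig x -60, y -187 mm). The bar is 50 mm long, 15 mm thick and 24 mm high (54 to 78 mm above the bench); this point's x axis lies along the bar and turns with it (along the jig's x when the knob reads 0).
- strap_left: Steel hold-down strap, at the robot's left (jig y +110 mm), 28 x 8 mm, its rubber boot on the board. Origin on the hinge axis (jig x +107 mm, 56 mm above the bench); nose to -x, 110 mm long; frame tilts with it. Ribbed grey lift tab at the nose, 26 long, 30 wide (along y), 12 thick, middle at x -97 mm, z 0 (when shut 26 mm above the board, space beside and under it free).
- bracket_left (a joint): Hinge of that strap, axis along the jig's y. Value in rad: 0 shut and level on the board, growing as the nose swings up and away over the hinge, end stop at 1.3. A spring pulls it shut (0.15 N m shut, 0.26 N m at 1 rad, plus the strap's weight, 0.14 kg with its bolt: about 2 to 3 N at the tab), so it falls shut if let go.
- head_left: Head of that strap's hold-down bolt, origin at the centre of its top face: dark hexagon 17 mm across flats, 9.5 mm thick, on a 10 mm shank, 60 mm from the hinge axis (37 mm from the tab's middle). The top is 82 mm above the bench and 22 mm above the strap.
- bolt_left (a joint): How far that bolt has sunk into its strap, in m. All three start at 0 and look alike. A firm bolt gives less than 1 mm under a tap; the loose one slides down with about 3 N, 5 mm to its stop, and stays down. Which is loose changes from start to start.
- strap_mid: Steel hold-down strap, in the middle (jig y 0), 28 x 8 mm, its rubber boot on the board. Origin on the hinge axis (jig x +107 mm, 56 mm above the bench); nose to -x, 110 mm long; frame tilts with it. Ribbed grey lift tab at the nose, 26 long, 30 wide (along y), 12 thick, middle at x -97 mm, z 0 (when shut 26 mm above the board, space beside and under it free).
- bracket_mid (a joint): Hinge of that strap, axis along the jig's y. Value in rad: 0 shut and level on the board, growing as the nose swings up and away over the hinge, end stop at 1.3. A spring pulls it shut (0.15 N m shut, 0.26 N m at 1 rad, plus the strap's weight, 0.14 kg with its bolt: about 2 to 3 N at the tab), so it falls shut if let go.
- head_mid: Head of that strap's hold-down bolt, origin at the centre of its top face: dark hexagon 17 mm across flats, 9.5 mm thick, on a 10 mm shank, 60 mm from the hinge axis (37 mm from the tab's middle). The top is 82 mm above the bench and 22 mm above the strap.
- bolt_mid (a joint): How far that bolt has sunk into its strap, in m. All three start at 0 and look alike. A firm bolt gives less than 1 mm under a tap; the loose one slides down with about 3 N, 5 mm to its stop, and stays down. Which is loose changes from start to start.
- strap_right: Steel hold-down strap, at the robot's right (jig y -110 mm), 28 x 8 mm, its rubber boot on the board. Origin on the hinge axis (jig x +107 mm, 56 mm above the bench); nose to -x, 110 mm long; frame tilts with it. Ribbed grey lift tab at the nose, 26 long, 30 wide (along y), 12 thick, middle at x -97 mm, z 0 (when shut 26 mm above the board, space beside and under it free).
- bracket_right (a joint): Hinge of that strap, axis along the jig's y. Value in rad: 0 shut and level on the board, growing as the nose swings up and away over the hinge, end stop at 1.3. A spring pulls it shut (0.15 N m shut, 0.26 N m at 1 rad, plus the strap's weight, 0.14 kg with its bolt: about 2 to 3 N at the tab), so it falls shut if let go.
- head_right: Head of that strap's hold-down bolt, origin at the centre of its top face: dark hexagon 17 mm across flats, 9.5 mm thick, on a 10 mm shank, 60 mm from the hinge axis (37 mm from the tab's middle). The top is 82 mm above the bench and 22 mm above the strap.
- bolt_right (a joint): How far that bolt has sunk into its strap, in m. All three start at 0 and look alike. A firm bolt gives less than 1 mm under a tap; the loose one slides down with about 3 N, 5 mm to its stop, and stays down. Which is loose changes from start to start.
- cork_block: Cork pressing block 45 x 70 x 24 mm lying on the board near its front right corner. Bystander. Origin under its centre.
- shell_knife: Small inlay knife, wooden handle, 130 mm long, 10 mm high, lying on the board near its front left. Bystander. Origin about its middle, on its underside.
- lacquer_bowl: Black plastic bowl, 110 mm across, 50 mm high, beside the jig on the left. Bystander. Origin under its centre.
- wrench: Open-ended steel wrench 180 mm long, 8 mm high, lying on the bench to the right of the jig. Bystander. Origin under its middle.
- flat_brush: Flat brush 190 mm long, 20 mm high, lying on the bench at the left. Bystander. Origin under its middle.
- clear_cup: Clear plastic cup, 84 mm across, 110 mm high, on the bench at the right. Bystander. Origin under its centre.
- sample_panel: Small black lacquer sample 130 x 100 x 10 mm, lying on the bench at the left. Bystander. Origin under its centre.

How it is judged:
By the outcome, as a careful person would: the job done as asked, in the order asked, and still so for the second after the job is handed in, while the arm keeps its last pose, push and grip.
It also fails if it takes over 64 s, if anything falls off the work surface, if the arm or the gripper's body presses on something with over 40 N, if the wrist force passes 120 N, or if a joint passes its speed limit or range.

## Working session

There is one attempt and no reset: what is moved stays moved. The work goes in short steps, Python scripts to look and compute and a shell command to move; the robot and the scene stay as the last step left them, time stands still between calls to the robot, and variables do not carry over. Pictures are saved under pics/ and viewed, at most 10 in all, crops included, and the job is handed in when it is done.

```bash
ls; mkdir -p pics
python3 - <<'E'
from station import env
import cv2,numpy as np
o=env.get_obs();print(o['time_s'],o['position'],o['eef_rot'],o['opening'])
for n in ['scene','top']:
    c=env.camera(n);cv2.imwrite(f'pics/{n}0.png',c['frame']);np.savez(f'{n}0.npz',**{k:c[k] for k in('frame','mtx','T')});print(n,c.keys(),c['mtx'],c['T'])
E
```

```text
nudge.py
pics
station.py
0.0 [0.28095259 0.55763447 0.24341717] [[-8.93021707e-01  4.50012257e-01 -1.09515560e-03]
 [ 4.50013532e-01  8.93020184e-01 -1.66485012e-03]
 [ 2.28793100e-04 -1.97958213e-03 -9.99998014e-01]] 0.08646276595119942
scene dict_keys(['frame', 'mtx', 'T']) [[526.47799531   0.         320.54896531]
 [  0.         526.47799531 245.95115088]
 [  0.           0.           1.        ]] [[-0.18995334 -0.6872295   0.7011657   1.61232114]
 [ 0.98172447 -0.12450781  0.14392661  0.22837306]
 [-0.01161001  0.71569087  0.69832069  1.16196008]
 [ 0.          0.          0.          1.        ]]
top dict_keys(['frame', 'mtx', 'T']) [[504.65417942   0.         315.76365501]
 [  0.         504.65417942 242.97451151]
 [  0.           0.           1.        ]] [[ 6.65841226e-05  9.84802016e-01 -1.73680700e-01  3.30608220e-01]
 [-9.99997762e-01 -3.01715599e-04 -2.09415384e-03 -2.73353944e-02]
 [-2.11472910e-03  1.73680451e-01  9.84799791e-01  1.25158355e+00]
 [ 0.00000000e+00  0.00000000e+00  0.00000000e+00  1.00000000e+00]]
```

View pics/scene0.png

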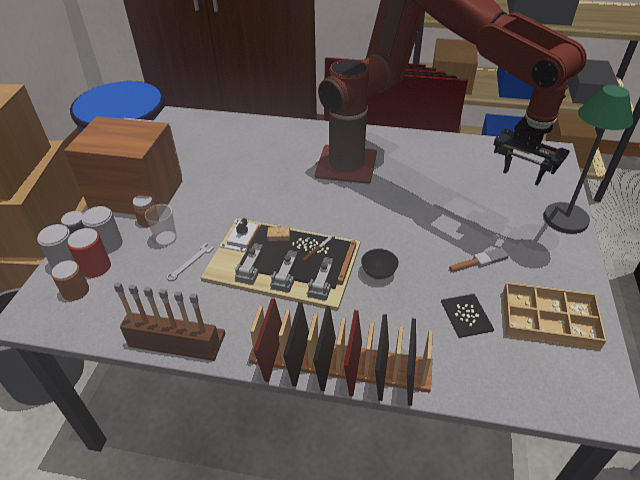

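View pics/top0.png

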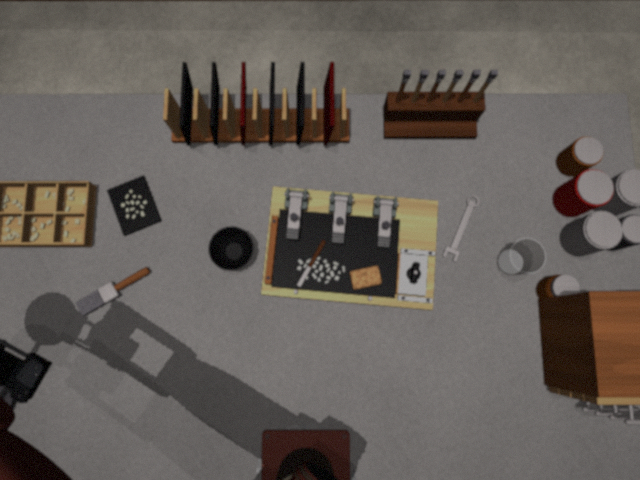

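The scene picture shows the jig at (285,262), with the knob at (241,227) and the straps at (248,262), (287,268), (322,275). The top picture shows the bed corners near (273,187), (438,200), (434,307), (262,295). The three straps are near (296,215), (341,217), (386,222) and the knob is at (414,272).

```bash
cat > h.py <<'E'
import cv2,numpy as np
def ray(c,p):
    K,T=c['mtx'],c['T'];d=np.linalg.inv(K)@np.array([p[0],p[1],1.]);d=T[:3,:3]@np.array([d[0],-d[1],-d[2]])
    return T[:3,3],d/np.linalg.norm(d)
def plane(c,p,z):
    o,d=ray(c,p);return o+d*(z-o[2])/d[2]
def tri(*cp):
    A=np.zeros((3,3));b=np.zeros(3);R=[ray(c,p) for c,p in cp]
    for o,d in R: M=np.eye(3)-np.outer(d,d);A+=M;b+=M@o
    x=np.linalg.solve(A,b);return x,[np.linalg.norm((np.eye(3)-np.outer(d,d))@(x-o)) for o,d in R]
def proj(c,X):
    p=c['T'][:3,:3].T@(np.asarray(X)-c['T'][:3,3]);p=c['mtx']@np.array([p[0],-p[1],-p[2]]);return p[:2]/p[2]
# jig from bed's top-plane quad
def jigfit(W,J):
    W=np.array(W)[:,:2];J=np.array(J);a=W-W.mean(0);b=J-J.mean(0)
    th=np.arctan2((b[:,0]*a[:,1]-b[:,1]*a[:,0]).sum(),(b*a).sum());R=np.array([[np.cos(th),-np.sin(th)],[np.sin(th),np.cos(th)]])
    t=W.mean(0)-R@J.mean(0);return th,R,t,np.linalg.norm(W-(J@R.T+t),axis=1)
E
python3 - <<'E'
from h import *
c=np.load('top0.npz');f=c['frame']
hsv=cv2.cvtColor(f,cv2.COLOR_BGR2HSV)
m=cv2.inRange(hsv,(15,50,90),(35,255,255));m[:,:255]=0;m[:,450:]=0;m[:180]=0;m[320:]=0
ct,_=cv2.findContours(m,cv2.RETR_EXTERNAL,cv2.CHAIN_APPROX_NONE)
pts=np.vstack([k for k in ct if cv2.contourArea(k)>30]);r=cv2.minAreaRect(pts);bx=cv2.boxPoints(r);print(r,bx)
W=[plane(c,p,.018) for p in bx]
for w in W:print(w)
# order: assign by jig corner (left=image left => +y; far=image top => +x)
J=[]
for p in bx:
    J.append([.135 if p[1]<r[0][1] else -.14, .175 if p[0]<r[0][0] else -.245])
th,R,t,e=jigfit(W,J);print(th,t,e)
s=np.load('scene0.npz')
G=lambda x,y,z:np.r_[R@[x,y]+t,z]
for n,P in dict(knob=(-.06,-.187,.066),hl=(.047,.11,.082),hm=(.047,0,.082),hr=(.047,-.11,.082)).items():print(n,G(*P),proj(c,G(*P)),proj(s,G(*P)))
cv2.imwrite('pics/crop1.png',np.hstack([cv2.resize(f[180:315,255:445],None,fx=2.1*1,fy=2.1),cv2.resize(s['frame'][205:310,195:365],(400,283))[:283]]) if 0 else cv2.resize(f[180:315,255:445],None,fx=4,fy=4,interpolation=cv2.INTER_CUBIC))
E
```

```text
((350.952392578125, 247.53993225097656), (172.27188110351562, 110.24813842773438), 5.04245138168335) [[260.30475 294.87982]
 [269.99487 185.05838]
 [441.60004 200.20004]
 [431.9099  310.02148]]
[0.41968255 0.11051529 0.018     ]
[0.69722011 0.09127253 0.018     ]
[ 0.65745512 -0.34161711  0.018     ]
[ 0.38303867 -0.30627918  0.018     ]
-0.09233666360122254 [ 0.54506565 -0.07690673] [0.00213123 0.00656874 0.00832485 0.00167541]
knob [ 0.46807882 -0.25757778  0.066     ] [414.39230349 272.8319357 ] [241.14111186 225.85971704]
hl [0.60200804 0.02829101 0.082     ] [293.40051439 215.98609721] [323.38204143 264.90440571]
hm [ 0.59186543 -0.08124039  0.082     ] [339.53865058 220.13816462] [286.62241202 257.45299663]
hr [ 0.58172283 -0.19077179  0.082     ] [385.83051534 224.30406639] [250.95694107 250.22338038]
```

View pics/crop1.png

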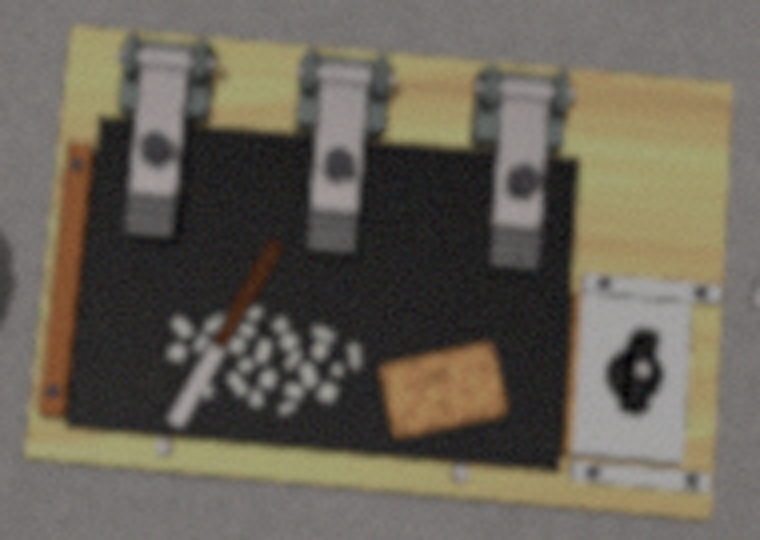

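The crop shows the bolt heads at full-image (294.5,217.5), (340,221), (386,225.5) and the knob at (415,272.5). The bar is tilted about 0.12 rad clockwise from jig x. All agree with the bed fit to about 1 px.

```bash
cat >> h.py <<'E'
from scipy.spatial.transform import Rotation as Ro
def go(o,P,yaw):  # tool shift+rotvec to reach P pointing down with tool y at world yaw
    y=np.array([np.cos(yaw),np.sin(yaw),0]);z=np.array([0,0,-1.]);D=np.c_[np.cross(y,z),y,z];R=o['eef_rot']
    return np.round(np.r_[R.T@(np.array(P)-o['position']),Ro.from_matrix(R.T@D).as_rotvec()],4)
E
python3 - <<'E'
from station import env
from h import *
print(go(env.get_obs(),(.50,-.16,.27),1.36))
E
```

```text
[-5.186e-01 -5.424e-01 -2.560e-02 -1.700e-03 -4.000e-04 -2.560e-01]
```

The manual's scale: shifts go in mm and turns go in units of 0.05 rad. Converting my numbers, -0.54 m is -540, -0.52 m is -520, -0.256 rad is -5.12.

```bash
echo '[[[-260, -270, -25, 0, 0, -2.6, 0.087], [-260, -270, -25, 0, 0, -2.6, 0.087], [-260, -270, -25, 0, 0, -2.6, 0.087], [-260, -270, -25, 0, 0, -2.6, 0.087], [-520, -540, -25, 0, 0, -5.12, 0.087], [-520, -540, -25, 0, 0, -5.12, 0.087], [-520, -540, -25, 0, 0, -5.12, 0.087], [-520, -540, -25, 0, 0, -5.12, 0.087], [-520, -540, -25, 0, 0, -5.12, 0.087], [-520, -540, -25, 0, 0, -5.12, 0.087], [-520, -540, -25, 0, 0, -5.12, 0.087], [-520, -540, -25, 0, 0, -5.12, 0.087]]]' | python3 nudge.py 10
python3 - <<'E'
from station import env
from h import *
print(go(env.get_obs(),(.50,-.16,.27),1.36))
E
```

```text
time_s: 1.1
position: [0.4276, 0.0825, 0.2635]
eef_rot: [[-0.978, 0.209, 0.0], [0.209, 0.978, 0.0], [-0.0, 0.0, -1.0]]
ft_force: [1.3, 0.9, 0.2]
opening: 0.087
grip_force: 0.0
[-1.215e-01 -2.220e-01 -6.500e-03  1.000e-04  2.000e-04  1.000e-04]
```

Converted, -0.22 m is -220, -0.12 m is -120.

```bash
echo '[[[-120, -220, -6, 0, 0, 0, 0.087], [-120, -220, -6, 0, 0, 0, 0.087], [-120, -220, -6, 0, 0, 0, 0.087], [-120, -220, -6, 0, 0, 0, 0.087], [-120, -220, -6, 0, 0, 0, 0.087], [-120, -220, -6, 0, 0, 0, 0.087], [-120, -220, -6, 0, 0, 0, 0.087], [-120, -220, -6, 0, 0, 0, 0.087], [-120, -220, -6, 0, 0, 0, 0.087]]]' | python3 nudge.py 10
python3 - <<'E'
from station import env
from h import *
o=env.get_obs();print(o['position'])
c=env.camera('wrist');cv2.imwrite('pics/w1.png',c['frame']);np.savez('w1.npz',**{k:c[k] for k in('frame','mtx','T')});print(c['T'])
for n,P in dict(knob=(.468,-.258,.066),hl=(.602,.028,.082),hm=(.592,-.081,.082),hr=(.582,-.191,.082)).items():print(n,proj(c,P))
E
```

```text
time_s: 1.85
position: [0.4985, -0.1553, 0.2688]
eef_rot: [[-0.978, 0.21, -0.001], [0.21, 0.978, 0.001], [0.002, 0.001, -1.0]]
ft_force: [0.1, -0.3, 0.6]
opening: 0.0869
grip_force: 0.0
[ 0.49851104 -0.15533481  0.26880232]
[[ 2.09622913e-01 -9.35162764e-01 -2.85532553e-01  4.20374441e-01]
 [ 9.77782046e-01  2.00697844e-01  6.05197915e-02 -1.39959293e-01]
 [ 7.09912294e-04 -2.91874939e-01  9.56456228e-01  4.09574952e-01]
 [ 0.00000000e+00  0.00000000e+00  0.00000000e+00  1.00000000e+00]]
knob [210.45690335 209.52480246]
hl [542.72326619 288.01382583]
hm [424.99226496 300.86740254]
hr [308.66618949 313.65514701]
```

View pics/w1.png

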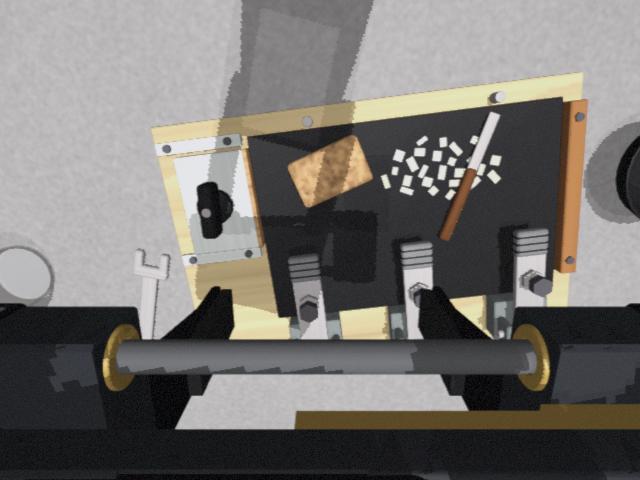

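The wrist picture shows the knob bar from about (205,183) to (213,237). The tabs are at (303,265), (417,250), (531,240). The bolt heads near (308,308), (417,292), (541,284) are close to the fingers. Next I measure the knob from the top and wrist views.

Run:
```python
from h import *
w=np.load('w1.npz');t=np.load('top0.npz')
def bl(f,x0,y0,x1,y1,th):
    g=cv2.cvtColor(f,cv2.COLOR_BGR2GRAY)[y0:y1,x0:x1];m=(g<th).astype(np.uint8)
    n,l,s,c=cv2.connectedComponentsWithStats(m);k=1+np.argmax(s[1:,4]);mm=(l==k).astype(np.uint8)
    # opening drops the thin hub part
    ct=max(cv2.findContours(mm,0,1)[0],key=cv2.contourArea)
    print(s[k],c[k]+[x0,y0],cv2.minAreaRect(ct+np.array([x0,y0],np.int32)));return mm
m=bl(w['frame'],185,165,240,250,60)
for r in m[::3]:print(''.join('.#'[v] for v in r))
m=bl(t['frame'],400,255,430,290,80)
for r in m:print(''.join('.#'[v] for v in r))
```

```text
[  13   17   35   56 1320] [213.28636364 208.43257576] ((215.0, 209.5), (55.0, 34.0), 90.0)
.......................................................
.......................................................
.......................................................
.......................................................
.......................................................
.......................................................
....................###########........................
..............##################.......................
.............####################......................
.............##########################................
.............##############################............
..............###############################..........
.............##################################........
.............###################################.......
.............##################################........
.............####........######################........
..............##..........####################.........
................##.......####################..........

[... 1087 characters left out ...]
#######...........
..........#########...........
.........##########...........
........#######..##...........
.......#######....##..........
.......#######....##..........
.......#######....##..........
.......#############..........
.......#############..........
........###########...........
........###########...........
.........#########............
..........#######.............
..........#######.............
..........#######.............
...........#####..............
..............................
..............................
..............................
..............................
..............................
..............................
..............................
```

Run:
```python
from h import *
w=np.load('w1.npz');t=np.load('top0.npz')
def dot(f,x0,y0,x1,y1):
    g=cv2.cvtColor(f,cv2.COLOR_BGR2GRAY)[y0:y1,x0:x1].astype(float);W=np.clip(g-70,0,None);yy,xx=np.mgrid[y0:y1,x0:x1]
    return (W*xx).sum()/W.sum(),(W*yy).sum()/W.sum()
dw=dot(w['frame'],200,206,214,219);dt=dot(t['frame'],413,268,420,276)
X,e=tri((w,dw),(t,dt));print(dw,dt,X,e)
for z in(.066,.078):print(z,plane(w,dw,z),plane(t,dt,z))
A=plane(w,(204,183),.078);B=plane(w,(211,238),.072)
# left edge line of bar top
a=plane(w,(197.8,190),.078);b=plane(w,(201.5,232),.078)
print(A,B,np.arctan2(*(A-B)[1::-1]),np.arctan2(*(a-b)[1::-1]),np.arctan2(*(b-a)[1::-1]))
```

```text
(np.float64(205.59795396419437), np.float64(212.74219948849105)) (np.float64(415.9779286926995), np.float64(271.2648556876061)) [ 0.46961999 -0.25970988  0.07551795] [np.float64(0.0010487972008299236), np.float64(0.0010487972008299067)]
0.066 [ 0.46994784 -0.26325397  0.066     ] [ 0.47179664 -0.26144615  0.066     ]
0.078 [ 0.4682164  -0.25894767  0.078     ] [ 0.47036759 -0.25907658  0.078     ]
[ 0.44273687 -0.2524287   0.078     ] [ 0.49285784 -0.26334246  0.072     ] 2.927191093485706 2.9203591291949427 -0.22123352439485053
```

Run:
```python
from station import env
from h import *
print(go(env.get_obs(),(.469,-.259,.071),1.355))
```

```text
[ 0.0069 -0.1084  0.1979  0.0008 -0.0012  0.0055]
```

```bash
echo '[[[7, -108, 60, 0, 0, 0.11, 0.05], [7, -108, 60, 0, 0, 0.11, 0.05], [7, -108, 60, 0, 0, 0.11, 0.05], [7, -108, 60, 0, 0, 0.11, 0.05], [7, -108, 100, 0, 0, 0.11, 0.05], [7, -108, 140, 0, 0, 0.11, 0.05], [7, -108, 170, 0, 0, 0.11, 0.05], [7, -108, 185, 0, 0, 0.11, 0.05], [7, -108, 198, 0, 0, 0.11, 0.05], [7, -108, 198, 0, 0, 0.11, 0.05], [7, -108, 198, 0, 0, 0.11, 0.05]]]' | python3 nudge.py 15
python3 - <<'E'
from station import env
from h import *
print(go(env.get_obs(),(.469,-.259,.071),1.355))
c=env.camera('wrist');cv2.imwrite('pics/w2.png',c['frame']);np.savez('w2.npz',**{k:c[k] for k in('frame','mtx','T')})
E
```

```text
time_s: 2.82
position: [0.4696, -0.258, 0.0714]
eef_rot: [[-0.977, 0.213, -0.001], [0.213, 0.977, 0.001], [0.001, 0.001, -1.0]]
ft_force: [-0.8, -1.1, -0.0]
opening: 0.0501
grip_force: 0.0
[ 0.0004 -0.0011  0.0004  0.0009 -0.0013  0.0014]
```

View pics/w2.png

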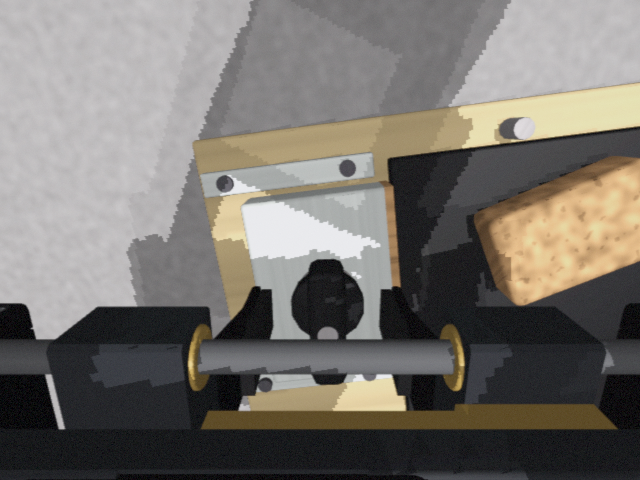

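The knob at (328,320) is centred between the fingers. I close on it.

```bash
echo '[[[0, 0, 0, 0, 0, 0, 0.03], [0, 0, 0, 0, 0, 0, 0.02], [0, 0, 0, 0, 0, 0, 0.01], [0, 0, 0, 0, 0, 0, 0.005], [0, 0, 0, 0, 0, 0, 0.005], [0, 0, 0, 0, 0, 0, 0.005]]]' | python3 nudge.py 30
```

```text
time_s: 3.37
position: [0.4704, -0.2604, 0.0725]
eef_rot: [[-0.977, 0.215, 0.002], [0.215, 0.977, -0.001], [-0.002, -0.001, -1.0]]
ft_force: [1.2, 1.1, 6.0]
opening: 0.0316
grip_force: 30.1
```

The opening of 32 mm shows the tips caught the round hub below the bar. I open, rise 11 mm and grip the bar instead.

```bash
echo '[[[0, 0, 0, 0, 0, 0, 0.05], [0, 0, 0, 0, 0, 0, 0.05], [0, 0, 0, 0, 0, 0, 0.05], [0, 0, -11, 0, 0, 0, 0.05], [0, 0, -11, 0, 0, 0, 0.05], [0, 0, -11, 0, 0, 0, 0.03], [0, 0, -11, 0, 0, 0, 0.015], [0, 0, -11, 0, 0, 0, 0.005], [0, 0, -11, 0, 0, 0, 0.005], [0, 0, -11, 0, 0, 0, 0.005], [0, 0, -11, 0, 0, 0, 0.005]]]' | python3 nudge.py 30
```

```text
time_s: 4.28
position: [0.4695, -0.2598, 0.0823]
eef_rot: [[-0.977, 0.215, -0.0], [0.215, 0.977, 0.0], [0.0, 0.0, -1.0]]
ft_force: [0.5, -0.1, 0.0]
opening: 0.0174
grip_force: 0.0
```

```bash
echo '[[[0, 0, 0, 0, 0, 0, 0.005], [0, 0, 0, 0, 0, 0, 0.005], [0, 0, 0, 0, 0, 0, 0.005]]]' | python3 nudge.py 40
```

```text
time_s: 4.53
position: [0.4695, -0.2598, 0.0824]
eef_rot: [[-0.977, 0.215, -0.0], [0.215, 0.977, 0.0], [0.0, 0.0, -1.0]]
ft_force: [-0.2, 0.6, -0.8]
opening: 0.0142
grip_force: 39.7
```

```bash
echo '[[[0, 0, 0, 0, 0, 2, 0.005], [0, 0, 0, 0, 0, 4, 0.005], [0, 0, 0, 0, 0, 6, 0.005], [0, 0, 0, 0, 0, 8, 0.005], [0, 0, 0, 0, 0, 10, 0.005], [0, 0, 0, 0, 0, 12, 0.005], [0, 0, 0, 0, 0, 14, 0.005], [0, 0, 0, 0, 0, 16, 0.005], [0, 0, 0, 0, 0, 18, 0.005], [0, 0, 0, 0, 0, 20, 0.005], [0, 0, 0, 0, 0, 22, 0.005], [0, 0, 0, 0, 0, 22, 0.005]]]' | python3 nudge.py
python3 -c "
from station import env;o=env.get_obs();print(o['moment'],o['position'],o['q'])"
```

```text
time_s: 5.53
position: [0.468, -0.2601, 0.0823]
eef_rot: [[-0.247, 0.969, -0.003], [0.969, 0.247, 0.0], [0.001, -0.003, -1.0]]
ft_force: [-5.8, -1.4, 3.4]
opening: 0.0145
grip_force: 39.7
[-0.25801299  1.12152055 -0.07236189] [ 0.4680435  -0.26009084  0.08234082] [-0.65327227  0.18985953  1.88916191 -0.002376    1.06538266 -0.90169222]
```

```bash
echo '[[[0, 0, 0, 0, 0, 1, 0.005], [0, 0, 0, 0, 0, 2, 0.005], [0, 0, 0, 0, 0, 2, 0.005]]]' | python3 nudge.py
python3 -c "
from station import env;o=env.get_obs();print(o['moment'])"
echo '[[[0, 0, 0, 0, 0, 1, 0.005], [0, 0, 0, 0, 0, 2, 0.005], [0, 0, 0, 0, 0, 2, 0.005]]]' | python3 nudge.py
python3 -c "
from station import env;o=env.get_obs();print(o['moment'])"
```

```text
time_s: 5.78
position: [0.4678, -0.2602, 0.0823]
eef_rot: [[-0.152, 0.988, -0.004], [0.988, 0.152, 0.0], [0.001, -0.004, -1.0]]
ft_force: [-7.7, -1.6, 2.9]
opening: 0.0149
grip_force: 39.7
[-0.31507955  1.31108704  0.04326121]
time_s: 6.03
position: [0.4676, -0.2602, 0.0823]
eef_rot: [[-0.053, 0.999, -0.005], [0.999, 0.053, 0.0], [0.0, -0.004, -1.0]]
ft_force: [-8.3, -2.2, 4.8]
opening: 0.0147
grip_force: 39.8
[-0.32523447  1.45347154  0.2530327 ]
```

Converted, 0.1 rad is 2.

```bash
echo '[[[0, 0, 0, 0, 0, 1, 0.005], [0, 0, 0, 0, 0, 2, 0.005], [0, 0, 0, 0, 0, 2, 0.005]]]' | python3 nudge.py
python3 -c "
from station import env;o=env.get_obs();print(o['moment'])
from h import *
c=env.camera('wrist');cv2.imwrite('pics/w3.png',c['frame'])"
```

```text
time_s: 6.28
position: [0.4676, -0.2604, 0.0824]
eef_rot: [[0.046, 0.999, -0.005], [0.999, -0.046, -0.001], [-0.001, -0.005, -1.0]]
ft_force: [-8.8, -2.0, 4.2]
opening: 0.0154
grip_force: 42.3
[-0.37838501  1.3719268   0.96674842]
```

View pics/w3.png

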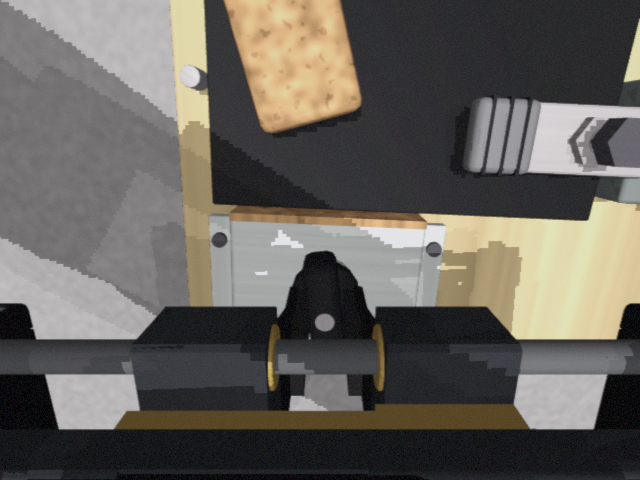

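The moment of nearly 1 N m says the knob is hard against its end stop. In the picture the bar is held at (323,300). I ease off, release and rise.

Converted, -0.1 m is -100, -0.17 m is -170, -0.08 rad is -1.6.

```bash
echo '[[[0, 0, 0, 0, 0, -1.6, 0.005], [0, 0, 0, 0, 0, -1.6, 0.03], [0, 0, 0, 0, 0, -1.6, 0.05], [0, 0, 0, 0, 0, -1.6, 0.05], [0, 0, 0, 0, 0, -1.6, 0.05], [0, 0, -30, 0, 0, -1.6, 0.05], [0, 0, -60, 0, 0, -1.6, 0.05], [0, 0, -100, 0, 0, -1.6, 0.05], [0, 0, -140, 0, 0, -1.6, 0.05], [0, 0, -170, 0, 0, -1.6, 0.05]]]' | python3 nudge.py
python3 - <<'E'
from station import env
from h import *
print(go(env.get_obs(),(.59,-.12,.25),1.48))
c=env.camera('wrist');np.savez('w4.npz',**{k:c[k] for k in('frame','mtx','T')})
E
```

```text
time_s: 7.17
position: [0.4704, -0.2601, 0.2562]
eef_rot: [[-0.034, 0.999, 0.003], [0.999, 0.034, -0.002], [-0.002, 0.003, -1.0]]
ft_force: [0.4, -1.1, 1.9]
opening: 0.0499
grip_force: 0.0
[ 1.3600e-01  1.2430e-01  6.3000e-03  9.0000e-04  3.7000e-03 -1.4456e+00]
```

Converted, 0.136 m is 136, 0.124 m is 124, -1.44 rad is -28.8.

```bash
echo '[[[30, 30, 0, 0, 0, -2.4, 0.05], [60, 60, 0, 0, 0, -4.8, 0.05], [90, 90, 0, 0, 0, -7.2, 0.05], [120, 110, 0, 0, 0, -9.6, 0.05], [136, 124, 0, 0, 0, -12, 0.05], [136, 124, 0, 0, 0, -14.4, 0.05], [136, 124, 0, 0, 0, -16.8, 0.05], [136, 124, 6, 0, 0, -19.2, 0.05], [136, 124, 6, 0, 0, -21.6, 0.05], [136, 124, 6, 0, 0, -24, 0.05], [136, 124, 6, 0, 0, -26.4, 0.05], [136, 124, 6, 0, 0, -28.8, 0.05]]]' | python3 nudge.py 
echo '[[[0, 0, 0, 0, 0, 0, 0], [0, 0, 0, 0, 0, 0, 0]]]' | python3 nudge.py
python3 - <<'E'
from station import env
from h import *
print(env.get_obs()['position'])
c=env.camera('wrist');np.savez('w5.npz',**{k:c[k] for k in('frame','mtx','T')});cv2.imwrite('pics/w5.png',c['frame'])
t=env.camera('top');np.savez('top5.npz',**{k:t[k] for k in('frame','mtx','T')})
E
```

```text
time_s: 8.22
position: [0.5889, -0.1194, 0.246]
eef_rot: [[-0.996, 0.09, -0.0], [0.09, 0.996, 0.0], [0.0, 0.0, -1.0]]
ft_force: [0.1, -0.2, -0.0]
opening: 0.0499
grip_force: 0.0
time_s: 8.38
position: [0.5889, -0.1195, 0.2462]
eef_rot: [[-0.995, 0.1, -0.0], [0.1, 0.995, 0.0], [0.0, 0.0, -1.0]]
ft_force: [0.2, 0.0, -0.1]
opening: 0.0433
grip_force: 0.0
[ 0.58885269 -0.11952836  0.24620853]
```

View pics/w5.png

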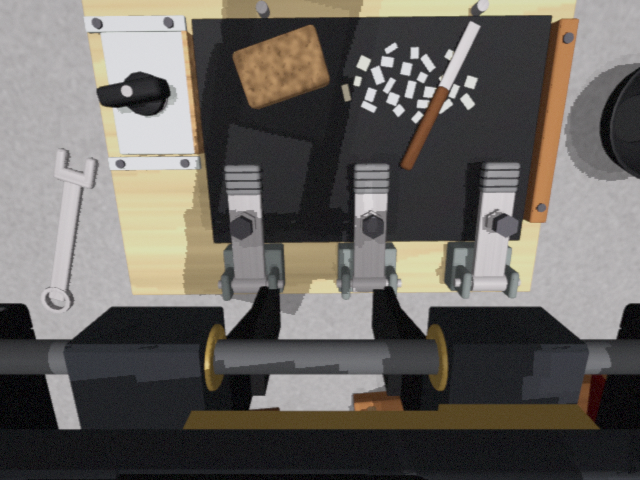

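The picture shows the knob bar now lying crosswise, tight, at (132,95). The heads are clear at (243,226), (373,226), (505,226), and the tabs are at (243,178), (371,178), (499,178).

Run:
```python
from h import *
w=np.load('w5.npz');t=np.load('top0.npz')
cw=[];ct=[]
def cen(f,x0,y0,x1,y1,th):
    g=cv2.cvtColor(f,cv2.COLOR_BGR2GRAY)[y0:y1,x0:x1];g=cv2.GaussianBlur(g,(3,3),0);m=(g<th).astype(np.uint8)
    n,l,s,c=cv2.connectedComponentsWithStats(m);k=1+np.argmax(s[1:,4]);return s[k],c[k]+[x0,y0],m*(l==k)
for b in((486,208,516,246),(358,208,390,246),(230,208,258,246)):
    s,c,m=cen(w['frame'],*b,105);print(s,c);cw.append(c)
    for r in m[::2]:print(''.join('.#'[v] for v in r))
for b in((289,211,300,223),(334,215,346,227),(380,219,391,231)):
    s,c,m=cen(t['frame'],*b,115);print(s,c);ct.append(c)
for a,b in zip(cw,ct):X,e=tri((w,a),(t,b));print(X,e,plane(w,a,.082),plane(t,b,.082))
```

```text
[  5   5  17  19 167] [497.70658683 221.52694611]
..............................
..............................
..............................
.............#######..........
..........############........
.......##############.........
......###########.............
......#######.................
......#######.................
.....########.................
.....########.##..............
.......########...............
..............................
..............................
..............................
..............................
..............................
..............................
..............................
[  4   0  28  38 609] [376.6683087  226.67159278]
.............................###
.............................###
............................####
.............#..............####
..........###########.......####
......##################....####
....######################..####
....######################..####
....######################..####
....#######################.####
....######################..####
....############################
....###########
[... 796 characters left out ...]
....................
[ 0  2 11 10 77] [294.12987013 217.12987013]
[ 2  2 10 10 79] [340.67088608 221.35443038]
[ 1  2 10 10 81] [385.7037037  225.25925926]
[0.60213788 0.02740042 0.06562851] [np.float64(0.0008316604181107324), np.float64(0.0008316604181108482)] [0.59658657 0.02028824 0.082     ] [0.59922261 0.02653697 0.082     ]
[ 0.58207456 -0.0824265   0.11432918] [np.float64(0.000307234480812464), np.float64(0.0003072344808123818)] [ 0.59106867 -0.07890101  0.082     ] [ 0.58891249 -0.08390073  0.082     ]
[ 0.57910002 -0.18965417  0.08666887] [np.float64(0.0006789425524756106), np.float64(0.0006789425524755236)] [ 0.58088307 -0.19074974  0.082     ] [ 0.57941175 -0.19041612  0.082     ]
```

Run:
```python
from h import *
w=np.load('w5.npz');t=np.load('top0.npz')
P=[]
for n,a,b in zip('LMR',[(506.5,226),(372.8,226.3),(241.5,226.5)],[(294.1,217.1),(340.2,221.3),(385.7,225.3)]):
    X,e=tri((w,a),(t,b));p=plane(w,a,.082);P.append(p);print(n,X,e[0],p,plane(t,b,.082))
# tabs mid & jig yaw, on z=.062 top of tab; from wrist
for a in((499,178),(371.5,178.5),(243,179)):print(plane(w,a,.062))
d=P[0]-P[2];print(np.linalg.norm(d),np.arctan2(-d[0],d[1]))
from station import env
o=env.get_obs()
for p in P:print(go(o,(p[0],p[1],.112),1.47))
```

```text
L [0.59943841 0.02635057 0.08487931] 0.0007953210521851233 [0.60112399 0.02762292 0.082     ] [0.59929533 0.02660847 0.082     ]
M [ 0.588038   -0.0826167   0.08897199] 0.0005439395831926239 [ 0.59043637 -0.08205565  0.082     ] [ 0.58904499 -0.08278547  0.082     ]
R [ 0.58059347 -0.19099444  0.07745797] 0.00031196357540885165 [ 0.57985534 -0.18981102  0.082     ] [ 0.57931321 -0.19040499  0.082     ]
[0.56429651 0.02889057 0.062     ]
[ 0.5540031  -0.07848771  0.062     ]
[ 0.54361702 -0.18679815  0.062     ]
0.21847167781800783 -0.09750637727020024
[ 2.400e-03  1.477e-01  1.343e-01  1.000e-04 -1.000e-04  1.100e-03]
[ 2.100e-03  3.750e-02  1.343e-01  1.000e-04 -1.000e-04  1.100e-03]
[ 1.900e-03 -7.080e-02  1.343e-01  1.000e-04 -1.000e-04  1.100e-03]
```

The heads stand near 82 mm high and are 218 mm apart against 220 expected, so I accept them. First I tap the middle one.

Converted, 0.136 m is 136, 0.13 m is 130.

```bash
echo '[[[1, 37.5, 50, 0, 0, 0, 0], [1, 37.5, 50, 0, 0, 0, 0], [1, 37.5, 80, 0, 0, 0, 0], [1, 37.5, 110, 0, 0, 0, 0], [1, 37.5, 130, 0, 0, 0, 0], [1, 37.5, 136, 0, 0, 0, 0], [1, 37.5, 136, 0, 0, 0, 0]]]' | python3 nudge.py 5
echo '[[[0, 0, 2, 0, 0, 0, 0], [0, 0, 2, 0, 0, 0, 0]]]' | python3 nudge.py;echo '[[[0, 0, 2, 0, 0, 0, 0], [0, 0, 2, 0, 0, 0, 0]]]' | python3 nudge.py
```

```text
time_s: 9.07
position: [0.5899, -0.0819, 0.1083]
eef_rot: [[-0.995, 0.098, -0.004], [0.098, 0.995, 0.001], [0.004, 0.001, -1.0]]
ft_force: [0.2, -0.8, 1.1]
opening: 0.001
grip_force: 0.0
time_s: 9.23
position: [0.5927, -0.0827, 0.1102]
eef_rot: [[-0.995, 0.097, 0.003], [0.097, 0.995, -0.001], [-0.003, -0.0, -1.0]]
ft_force: [-0.1, -0.3, 0.3]
opening: 0.0004
grip_force: 0.0
time_s: 9.4
position: [0.5923, -0.0826, 0.1078]
eef_rot: [[-0.995, 0.097, 0.002], [0.097, 0.995, -0.001], [-0.002, -0.0, -1.0]]
ft_force: [0.1, -0.7, -0.1]
opening: 0.0008
grip_force: 0.0
```

Converted, 0.002 m is 2.

```bash
echo '[[[0, 0, 2, 0, 0, 0, 0], [0, 0, 2, 0, 0, 0, 0]]]' | python3 nudge.py | sed -n '1,2p;4p';echo '[[[0, 0, 1, 0, 0, 0, 0], [0, 0, 1.5, 0, 0, 0, 0]]]' | python3 nudge.py| sed -n '1,2p;4p';echo '[[[0, 0, 1, 0, 0, 0, 0], [0, 0, 1, 0, 0, 0, 0]]]' | python3 nudge.py| sed -n '1,2p;4p'
```

```text
time_s: 9.57
position: [0.5916, -0.0823, 0.1048]
ft_force: [-0.1, -0.0, -0.1]
time_s: 9.73
position: [0.5917, -0.0824, 0.1043]
ft_force: [-4.6, 1.5, 9.8]
time_s: 9.9
position: [0.5918, -0.0824, 0.1042]
ft_force: [-6.1, 1.1, 12.9]
```

The middle bolt holds 13 N at contact height 82 mm with no sinking, so it is firm. Next is the right one.

Converted, -0.02 m is -20.

```bash
echo '[[[0, 0, -20, 0, 0, 0, 0], [0, 0, -20, 0, 0, 0, 0]]]' | python3 nudge.py
python3 - <<'E'
from station import env
from h import *
o=env.get_obs();print(o['ft_force'])
for p in((.5800,-.1900),(.600,.027)):print(go(o,(*p,.107),1.47))
E
```

```text
time_s: 10.07
position: [0.5933, -0.0827, 0.1253]
eef_rot: [[-0.995, 0.096, 0.005], [0.096, 0.995, -0.001], [-0.005, -0.001, -1.0]]
ft_force: [1.2, -0.0, 0.6]
opening: 0.0008
grip_force: 0.0
[ 1.17552247 -0.04243431  0.64987646]
[ 0.003  -0.108   0.0184 -0.0008  0.0047  0.0045]
[ 0.004   0.1099  0.0182 -0.0008  0.0047  0.0045]
```

```bash
echo '[[[2, -40, 0, 0, 0, 0, 0], [2, -80, 0, 0, 0, 0, 0], [2, -108, 0, 0, 0, 0, 0], [2, -108, 10, 0, 0, 0, 0], [2, -108, 16.5, 0, 0, 0, 0], [2, -108, 16.5, 0, 0, 0, 0], [2, -108, 16.5, 0, 0, 0, 0]]]' | python3 nudge.py | sed -n '1,2p;4p'
for i in 1; do echo '[[[0, 0, 2, 0, 0, 0, 0], [0, 0, 2, 0, 0, 0, 0]]]' | python3 nudge.py | sed -n '1,2p;4p'; echo '[[[0, 0, 1.5, 0, 0, 0, 0], [0, 0, 1.5, 0, 0, 0, 0]]]' | python3 nudge.py | sed -n '1,2p;4p'; done
```

```text
time_s: 10.65
position: [0.5784, -0.1882, 0.1043]
ft_force: [0.1, 0.7, -0.6]
time_s: 10.82
position: [0.5791, -0.1883, 0.1032]
ft_force: [0.2, -0.5, 0.4]
time_s: 10.98
position: [0.5794, -0.1888, 0.1022]
ft_force: [-0.2, 0.3, 0.5]
```

```bash
echo '[[[0, 0, 1.5, 0, 0, 0, 0], [0, 0, 1.5, 0, 0, 0, 0]]]' | python3 nudge.py | sed -n '2p;4p'; echo '[[[0, 0, 1, 0, 0, 0, 0], [0, 0, 1, 0, 0, 0, 0]]]' | python3 nudge.py | sed -n '2p;4p'
```

```text
position: [0.5794, -0.1893, 0.1007]
ft_force: [0.1, 0.3, 1.2]
position: [0.5793, -0.1895, 0.0996]
ft_force: [1.1, 1.3, 1.0]
```

```bash
echo '[[[0, 0, 1, 0, 0, 0, 0], [0, 0, 1, 0, 0, 0, 0]]]' | python3 nudge.py | sed -n '2p;4p'; echo '[[[0, 0, 0.5, 0, 0, 0, 0], [0, 0, 0.5, 0, 0, 0, 0]]]' | python3 nudge.py | sed -n '2p;4p'
```

```text
position: [0.5794, -0.1896, 0.0994]
ft_force: [-0.1, 2.3, 5.6]
position: [0.5794, -0.1896, 0.0993]
ft_force: [-2.2, 3.1, 10.1]
```

The stop came 4.9 mm below the middle head's level after a light sink, so the right bolt is the loose one. I rise to check that by picture and work out the tab grasp.

```bash
echo '[[[0, 0, -30, 0, 0, 0, 0.02], [40, 0, -70, 0, 0, 0, 0.045], [40, 0, -90, 0, 0, 0, 0.045], [40, 0, -90, 0, 0, 0, 0.045], [40, 0, -90, 0, 0, 0, 0.045]]]' | python3 nudge.py | sed -n '1,2p;4,5p'
python3 - <<'E'
from station import env
from h import *
w=np.load('w5.npz');t=np.load('top0.npz')
print(tri((w,(243,179)),(t,(384.2,241.2))))
o=env.get_obs();print(go(o,(.5435,-.1867,.11),1.476))
c=env.camera('wrist');s=env.camera('scene');np.savez('w6.npz',**{k:c[k] for k in('frame','mtx','T')})
x=np.vstack([cv2.resize(c['frame'],(512,384)),]);y=cv2.resize(s['frame'][220:310,215:350],(576,384),interpolation=cv2.INTER_CUBIC)
cv2.imwrite('pics/w6.png',cv2.resize(np.hstack([x,y]),(800,282)))
E
```

```text
time_s: 12.07
position: [0.54, -0.1867, 0.1904]
ft_force: [-1.5, 0.1, 0.1]
opening: 0.026
(array([ 0.54507972, -0.18894251,  0.05539722]), [np.float64(0.0009717264502292855), np.float64(0.0009717264502293523)])
[-0.0032  0.0005  0.0804 -0.0021  0.0042 -0.0021]
```

View pics/w6.png

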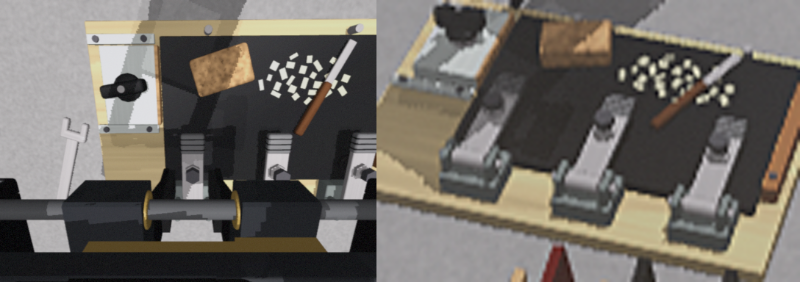

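The pictures show the right head (about (193,175) at left) standing lower than the middle and left heads, which still stand proud at (603,125) and (718,150) in the right-hand view. All lying things look unmoved. I descend over the right tab.

```bash
echo '[[[-4, 0, 40, 0, 0, 0, 0.045], [-4, 0, 80, 0, 0, 0, 0.045], [-4, 0, 80, 0, 0, 0, 0.045], [-4, 0, 80, 0, 0, 0, 0.045]]]' | python3 nudge.py | sed -n '1,2p;4,5p'
python3 - <<'E'
from station import env
from h import *
print(go(env.get_obs(),(.544,-.1873,.061),1.476))
E
```

```text
time_s: 12.5
position: [0.5402, -0.1846, 0.104]
ft_force: [0.9, -0.1, -0.1]
opening: 0.0443
[-0.0044 -0.0025  0.0429  0.0034 -0.0089 -0.0014]
```

```bash
echo '[[[-2, -1.5, 0, 0, 0, 0, 0.045], [-2, -1.5, 20, 0, 0, 0, 0.045], [-2, -1.5, 35, 0, 0, 0, 0.045], [-2, -1.5, 43, 0, 0, 0, 0.045], [-2, -1.5, 43, 0, 0, 0, 0.045], [-2, -1.5, 43, 0, 0, 0, 0.045]]]' | python3 nudge.py | sed -n '1,5p'
python3 - <<'E'
from station import env
from h import *
print(go(env.get_obs(),(.544,-.1873,.061),1.476))
E
```

```text
time_s: 13.0
position: [0.546, -0.1883, 0.0665]
eef_rot: [[-0.995, 0.096, 0.001], [0.096, 0.995, -0.001], [-0.002, -0.001, -1.0]]
ft_force: [0.3, 0.1, 0.4]
opening: 0.0449
[ 0.0021  0.0008  0.0054 -0.0006  0.0016 -0.0014]
```

Slightly lower, then close at 20 N.

Converted, 0.005 m is 5, 0.001 m is 1.

```bash
echo '[[[1, 0, 5, 0, 0, 0, 0.045], [1, 0, 5, 0, 0, 0, 0.045], [1, 0, 5, 0, 0, 0, 0.032], [1, 0, 5, 0, 0, 0, 0.025], [1, 0, 5, 0, 0, 0, 0.02], [1, 0, 5, 0, 0, 0, 0.02], [1, 0, 5, 0, 0, 0, 0.02], [1, 0, 5, 0, 0, 0, 0.02]]]' | python3 nudge.py 20
```

```text
time_s: 13.67
position: [0.5444, -0.1867, 0.0604]
eef_rot: [[-0.995, 0.096, 0.0], [0.096, 0.995, 0.002], [-0.0, 0.002, -1.0]]
ft_force: [0.5, 4.9, 2.6]
opening: 0.0296
grip_force: 20.0
```

Converted, -0.0696 m is -69.6, -0.0548 m is -54.8.

```bash
echo '[[[-0.5, 0, -9.7, 0, 0, 0, 0.02], [-2, 0, -19.3, 0, 0, 0, 0.02], [-4.3, 0, -28.7, 0, 0, 0, 0.02], [-7.7, 0, -37.8, 0, 0, 0, 0.02], [-11.9, 0, -46.5, 0, 0, 0, 0.02], [-16.9, 0, -54.8, 0, 0, 0, 0.02], [-22.8, 0, -62.5, 0, 0, 0, 0.02], [-29.4, 0, -69.6, 0, 0, 0, 0.02], [-29.4, 0, -69.6, 0, 0, 0, 0.02]]]' | python3 nudge.py 25
```

```text
time_s: 14.42
position: [0.5732, -0.1893, 0.1305]
eef_rot: [[-0.995, 0.096, -0.002], [0.096, 0.995, 0.002], [0.003, 0.002, -1.0]]
ft_force: [-3.3, 6.2, -1.4]
opening: 0.0299
grip_force: 25.0
```

The manual's scale: shifts go in mm and turns go in units of 0.05 rad. Converting my numbers, -0.0152 m is -15.2, -0.012 m is -12.

```bash
echo '[[[-7.3, 0, -6.4, 0, 0, 0, 0.02], [-15.2, 0, -12, 0, 0, 0, 0.02], [-15.2, 0, -12, 0, 0, 0, 0.02], [-15.2, 0, -12, 0, 0, 0, 0.02], [-15.2, 0, -12, 0, 0, 0, 0.02]]]' | python3 nudge.py
python3 - <<'E'
from station import env
from h import *
c=env.camera('wrist');s=env.camera('scene')
np.savez('end.npz',w=c['frame'],s=s['frame'])
x=cv2.resize(c['frame'],(512,384));y=cv2.resize(s['frame'][220:310,215:350],(576,384),interpolation=cv2.INTER_CUBIC)
cv2.imwrite('pics/w7.png',cv2.resize(np.hstack([x,y]),(800,282)))
E
```

```text
time_s: 14.83
position: [0.5874, -0.1906, 0.1416]
eef_rot: [[-0.995, 0.096, -0.003], [0.096, 0.995, 0.003], [0.004, 0.002, -1.0]]
ft_force: [-3.7, 7.2, 0.5]
opening: 0.0296
grip_force: 25.0
```

View pics/w7.png

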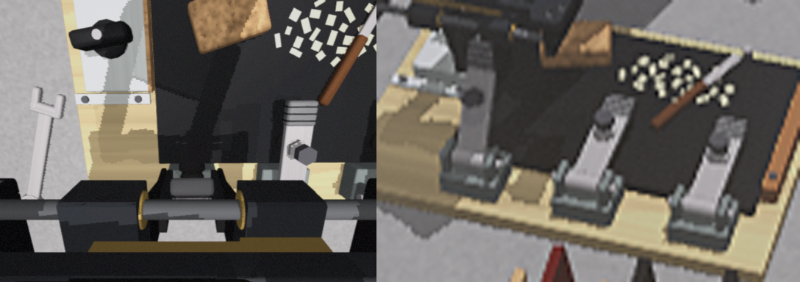

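The picture shows the right strap swung well up with its tab in the gripper at (480,55) in the right-hand view. The middle and left straps are shut and the board items are in place. One check of the knob's final angle and of steadiness before handing in.

```bash
echo '[[[0, 0, 0, 0, 0, 0, 0.02], [0, 0, 0, 0, 0, 0, 0.02], [0, 0, 0, 0, 0, 0, 0.02], [0, 0, 0, 0, 0, 0, 0.02], [0, 0, 0, 0, 0, 0, 0.02], [0, 0, 0, 0, 0, 0, 0.02]]]' | python3 nudge.py | sed -n '1,2p;4,6p'
python3 - <<'E'
from h import *
w=np.load('w5.npz');g=cv2.cvtColor(w['frame'],cv2.COLOR_BGR2GRAY)[70:120,90:175];m=g<60
for r in m[::2]:print(''.join('.#'[int(v)] for v in r))
# upper edge of the bar's top face, left of the hub
xs=np.arange(12,34);ys=np.array([np.argmax(m[:,x]) for x in xs])
k=np.polyfit(xs,ys,1);q=[plane(w,(90+x,70+np.polyval(k,x)),.078) for x in(12,33)];d=q[1]-q[0];print(k,np.arctan2(d[1],d[0]),ys)
E
```

```text
time_s: 15.43
position: [0.5873, -0.1906, 0.1416]
ft_force: [-3.5, 6.7, -0.6]
opening: 0.0295
grip_force: 25.0
.....................................................................................
..................................................#..................................
.........................................#################...........................
.......................................########################......................
.....................................################################................
...................................########################################..........
..................................###########################################........
..........................########...#########################################.......
...............################..........######################################......
.........#####################.............####################################......
.......#######################..............####################################.....
.......#######################.............
[... 573 characters left out ...]
.....##############.....####################################...........
........................................#################################............
...........................................############################..............
..............................................######################.................
....................................................############.....................
.....................................................................................
.....................................................................................
[-0.19367589 19.40316206] 1.6439675766851833 [17 17 17 16 16 16 16 16 16 15 15 15 15 15 14 14 14 14 14 13 13 13]
```

The knob reads about 1.40 rad, tight, and the hold is steady. Handing in.

```bash
python3 -c "
from station import env;print(env.sign_off())"
```

```text
the job is handed in; nothing more can be done
None
```

I locked the side stop (knob about 1.40 rad, at its end stop), found the right-hand bolt loose (it sank about 5 mm, the middle one held and I did not tap the left), and handed in holding the right bracket up steadily at about 1.0 rad, with the other two brackets shut and everything else looking unmoved in the last picture.

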